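# Menu card into its stand, spring clip held open over it

### The job

Take the menu card out of the light wood rack and stand it, lower end down, in the narrow slot of the dark steel card stand, and let go of it. Then squeeze the red spring clip open, take it off its parking tab and hold it gaping astride the middle of the card's top edge, the card's edge well in between the jaws but neither jaw pressing on it, so that a colleague can tuck in the slip with today's special. Finish while still holding the clip squeezed open there; leave the cups, jar and tamper alone.

Things in the scene. Friction and masses are not known exactly. Their poses are not given: they have to be found in the camera images.
- card: Menu card: upright wooden board 8 mm thick (its x) x 50 mm wide (y) x 140 mm tall (z), about 60 g, a white panel with a green band on both faces (alike both ways round). Origin: centre of its lower end. It starts standing loose, lower end 10 mm above the table, in the slot of the light wood rack, its top 150 mm above the table.
- card_top (a point): Centre of the card's top edge, 140 mm above the card's origin.
- rack: Light wood block where the card waits, fixed, 70 mm (x) x 100 mm (y) x 35 mm tall, slot 12 mm (x) x 56 mm (y), 25 mm deep, slot floor 10 mm above the table. Origin: centre of its underside, below the slot's centre.
- stand: Dark steel card stand with brass strips, fixed, 56 mm (x) x 90 mm (y) x 40 mm tall, narrow slot 10.5 mm (x) x 54 mm (y), 30 mm deep with 3.5 mm chamfered mouth, slot floor 10 mm above the table. Origin: centre of its underside, below the slot's centre. A seated card's origin is 10 mm above it.
- clip: Red spring clip (peg type), 70 g, jaws down, handles up. Origin: midway between the jaws' lower ends; z up, x the direction in which jaws part and handles are squeezed (alike both ways round), y the hinge pin. 24 mm wide (y; pin 32 mm). Above the origin: throat 40 mm, pin 52 mm, handle tops 108 mm. Starts clipped on the tab's tongue, upright, origin 40 mm above the table, throat on the tongue.
- clip_grip (a point): Midpoint between the handles, 90 mm above the clip's origin: where to squeeze, from above, along the clip's x. Parked, the handles flare to 49 mm over their top ends; fully squeezed they are parallel, 27 mm over their outer faces. Opening takes 6 to 8 N per finger; 20 N holds it firmly at the stop. Released, it snaps shut.
- clip_a (a joint): Opening of each jaw (rad; the two move alike): -0.048 shut, 0 as parked on the 5 mm tongue, 0.20 fully open (at the stop), lips 25 mm apart.
- tab: Parking tab of the clip, fixed: black foot 70 mm (x) x 80 mm (y) x 10 mm with an upright steel tongue 5 mm thick (x), 40 mm wide (y), top 80 mm above the table. Origin: centre of its underside.
- cocoa_jar: Bystander, loose, to be left where it is: jar with dark lid, 44 mm across, 105 mm tall. Origin: centre of its underside.
- tamper: Bystander, loose, to be left where it is: coffee tamper, dark handle, 58 mm across, 102 mm tall. Origin: centre of its underside.
- cup: Bystander, loose, to be left where it is: white cup with a handle, 93x73x46 mm. Origin: centre of its underside.
- dosing_cup: Bystander, loose, to be left where it is: steel dosing cup, 58 mm across, 50 mm tall. Origin: centre of its underside.
Things that resemble listed ones, but are neither listed nor needed, are in the scene too. What is shaped like the clip but purple is not meant. Of the things that look like the card, the largest one is meant.

How it is judged:
By the outcome, as a careful person would: the job done as asked, in the order asked, and still so for the second after the job is handed in, while the arm keeps its last pose, push and grip.
It also fails if it takes over 58 s, if anything falls off the work surface, if the arm or the gripper's body presses on something with over 40 N, if the wrist force passes 120 N, or if a joint passes its speed limit or range.

### The arm

A 7-joint arm with a two-finger parallel gripper is mounted at the origin on a cart in front of the work surface, level with it; the furniture and walls round the work are solid. World frame = base frame: x ahead of the robot, y to its left, z up, the work surface at z = 0. Lengths are in m, angles in rad, forces in N, time in s.
With the tool pointing down it reaches from about 0.425 to 0.925 m from the base axis. Payload 6.8 kg.
Tool frame: the origin (TCP) lies at the very end of the fingers, on their centre line; the grasp point (between the pads) lies 19 mm behind it; z points along the fingers, y is the line along which they close (so a half turn about z gives the same grasp; the last joint's range is limited). The gripper opens to 85 mm and grips with 20 to 120 N. Pads are 22 mm wide; open, the fingers measure 114 mm over their backs; the gripper's body (76 mm by 85 mm) begins 54 mm behind the grasp point. The pads swing forward as they close: fully open they stand 13 mm farther back than shut.
Start: joints at [1.107, 0.477, 0.022, 1.555, -0.011, 1.109, -0.083], TCP at [0.235, -0.633, 0.204] pointing down, gripper open.
Joint ranges: [-2.96, 2.96], [-0.34, 2.1], [-1.41, 1.46], [0.24, 2.44], [-1.37, 4.51], [0.17, 1.92], [-2.96, 2.96]. Speed limits (rad/s): [2.39, 2.39, 3.14, 3.14, 3.14, 3.14, 3.14].

### API

Orientations are given as a unit quaternion [w, x, y, z].
In Python, from station import bot gives the robot as it stands.
- The arm moves only by the tool jog_arm, never from a script. Its argument "motion" is a list of rows, each a list of 7 numbers: the turn, a rotation vector about the tool's x, y, z in rad, then the shift along the tool's x, y, z in mm, then the finger opening in mm, from 0 to 85.4. A call has 1 to 10 rows; each row is the pose to reach, as a shift and turn from the pose commanded when the call began, along the tool's axes at that moment; what a row does not reach only later rows make up. A row lasts 1/8 s, in which the tool goes at most 62.5 mm and 10.7 degrees, less where a joint would pass 70% of its speed; a pose out of reach is approached as far as the arm can. A call with a gripper value outside its range is refused whole. The fingers move at their own pace and stop on an object; "grip_force" is the grip in N (left out, the last holds). Time passes only in rows, so rows that repeat a pose let the fingers close. It gives the time, the measured TCP pose, the force, the opening and the grip force at its end, in the units of the state.
- bot.get_obs(): the state, without advancing time (a new reading comes with each control period).
- bot.read_camera(name): name is "scene" or "top" or "wrist"; returns a dict with "pixels" (384x512x3 uint8, red, green, blue), "camera_matrix" (3x3 intrinsics, pixels), "T" (4x4, takes a point from camera to world coordinates); the wrist camera has in their place "tool_from_camera" (4x4, takes a point from camera to tool coordinates, whose origin is the TCP and whose axes are the flange's). Camera axes: x right, y down, z forward; pixel columns grow to the right and rows downward; lengths in m; the calibration is good to about 2 mm. A picture is of the moment at which its call begins: read the wrist's pose just before it. There is no depth.
- bot.hand_in(): hands the job in; it is judged then, once.
Trained networks look in a picture, given as the dict that the camera call returned (one of the last four; its "shot" number tells which), for a name from the list of things; names that differ only in an ending like _2 or _b are one class to them, and where a whole thing is asked for, a point or a joint stands for the part that bears it (a point fixed in the world has none). Each returns a list of dicts, best first, with "score" (0 to 1); they miss things now and then, are a little off and sometimes report something else, mostly with a low value. They report only what shows in the picture. A call takes as long as a camera call. They do not tell look-alikes from the thing itself.
- bot.spot_in(thing, picture): "xy" ([column, row] in pixels, amid what is visible of it).
- bot.tip_of(thing, picture): "xy" ([column, row] in pixels: a listed point, or the origin of a listed thing).
The state is a dict: "t": time; "q": joint angles; "joint_vel": joint speeds; "joint_torque": joint torques, N m; "eef_pos": TCP position; "tool_rot": TCP orientation; "contact_force": force on the tool from outside, world axes, zero at the start; "torque": the same for the moment, N m; "gripper_width": opening from 0.0 (shut) to 1.0 (fully open); "grasp_force": force on a finger pad.
Only numpy, scipy, OpenCV 4.12 (cv2) and the standard library are available. Lean on these libraries where they do the work, as an engineer would, in place of code of your own. Each camera call takes 0.05 s, during which the arm holds its last target. There are 200 camera calls.

## Working session

There is one attempt and no reset: what is moved stays moved. The work goes in short steps, Python scripts to look and compute and a tool call to move; the robot and the scene stay as the last step left them, time stands still between calls to the robot, and variables do not carry over. Pictures are saved under pics/ and viewed, at most 10 in all, crops included, and the job is handed in when it is done.

Besides the shell and the picture viewer there is one more tool, called after "Request:" as name(argument=value, ...) on one line, values as JSON. jog_arm: Moves the arm, as the interface text tells. Its arguments: {"type":"object","properties":{"motion":{"type":"array"},"grip_force":{"type":"number"}},"required":["motion"]}

```bash
mkdir -p pics; cat > h.py <<'E'
import numpy as np, cv2
from station import bot
def save(p,n): cv2.imwrite('pics/'+n+'.png',cv2.cvtColor(p['pixels'],cv2.COLOR_RGB2BGR))
def ray(p,xy,T=None):
    T=np.array(p['T']) if T is None else T
    d=np.linalg.inv(np.array(p['camera_matrix']))@[xy[0],xy[1],1]
    return T[:3,3],T[:3,:3]@d
def atz(p,xy,z,T=None):
    o,d=ray(p,xy,T); return o+d*(z-o[2])/d[2]
def tri(rs):
    A=np.zeros((3,3));b=np.zeros(3)
    for o,d in rs:
        d=d/np.linalg.norm(d);M=np.eye(3)-np.outer(d,d);A+=M;b+=M@o
    return np.linalg.solve(A,b)
E
python3 - <<'E'
from h import *
np.set_printoptions(precision=3,suppress=True)
o=bot.get_obs(); print(o)
P={n:bot.read_camera(n) for n in('scene','top')}
for n,p in P.items():
    save(p,n); print(n,np.array(p['T']),p['camera_matrix'])
    for t,z in [('card',.01),('card_top',.15),('rack',0),('stand',0),('clip',.04),('clip_grip',.13),('tab',0),('cocoa_jar',0),('tamper',0),('cup',0),('dosing_cup',0)]:
        for r in bot.tip_of(t,p)[:4]: print(n,t,np.round(r['xy']),round(r['score'],2),atz(p,r['xy'],z))
E
```

```text
{'t': 0.0, 'q': array([ 1.107,  0.478,  0.022,  1.556, -0.012,  1.109, -0.083]), 'joint_vel': array([-0.001,  0.001, -0.001,  0.001,  0.002, -0.001, -0.001]), 'joint_torque': array([ -0.   , -59.646,   1.608, -28.119,   0.012,   0.009,  -0.   ]), 'eef_pos': array([ 0.235, -0.632,  0.203]), 'tool_rot': array([-0.001,  0.984,  0.177, -0.   ]), 'contact_force': array([ 0.381, -0.205, -0.369]), 'torque': array([-0.015, -0.028, -0.008]), 'grasp_force': 0.0, 'gripper_width': 1.0017844738461177}
scene [[-0.826 -0.404  0.394  0.226]
 [-0.564  0.611 -0.555  0.663]
 [-0.017 -0.681 -0.732  0.822]
 [ 0.     0.     0.     1.   ]] [[363.897   0.    253.946]
 [  0.    363.897 194.064]
 [  0.      0.      1.   ]]
scene card [280. 212.] 0.9 [0.559 0.064 0.01 ]
scene card [268. 194.] 0.67 [0.629 0.022 0.01 ]
scene card [303. 232.] 0.6 [0.469 0.09  0.01 ]
scene card [203. 216.] 0.55 [0.739 0.199 0.01 ]
scene card_top [308. 213.] 0.8 [0.444 0.134 0.15 ]
scene card_top [274. 172.] 0.74 [0.589 0.058 0.15 ]
scene card_top [289. 180.] 0.7 [0.538 0.062 0.15 ]
scene card_top [271. 261.] 0.17 [0.447 0.295 0.15
[... 1120 characters left out ...]
 0.57 [0.545 0.056 0.15 ]
top card_top [272. 245.] 0.47 [0.468 0.095 0.15 ]
top card_top [302. 190.] 0.46 [0.621 0.011 0.15 ]
top rack [281. 222.] 0.98 [0.541 0.063 0.   ]
top stand [210. 246.] 0.71 [0.464 0.289 0.   ]
top stand [337. 221.] 0.58 [ 0.547 -0.117  0.   ]
top clip [184. 241.] 0.66 [0.48  0.365 0.04 ]
top clip [211. 250.] 0.48 [0.453 0.281 0.04 ]
top clip_grip [174. 245.] 0.62 [0.468 0.373 0.13 ]
top clip_grip [206. 251.] 0.59 [0.45 0.28 0.13]
top tab [211. 248.] 0.75 [0.46  0.285 0.   ]
top cocoa_jar [237. 162.] 0.59 [0.741 0.206 0.   ]
top tamper [276. 165.] 0.53 [0.728 0.077 0.   ]
top cup [333. 165.] 0.76 [ 0.73 -0.11  0.  ]
top dosing_cup [182. 194.] 0.64 [0.633 0.385 0.   ]
```

View pics/scene.png

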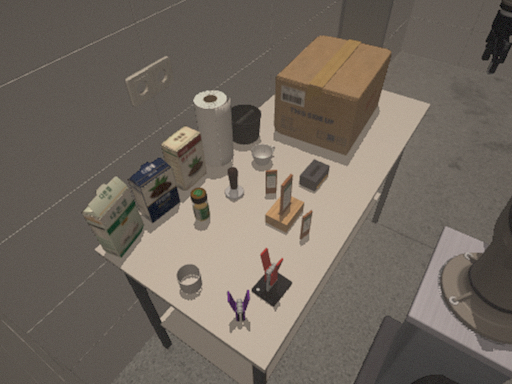

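View pics/top.png

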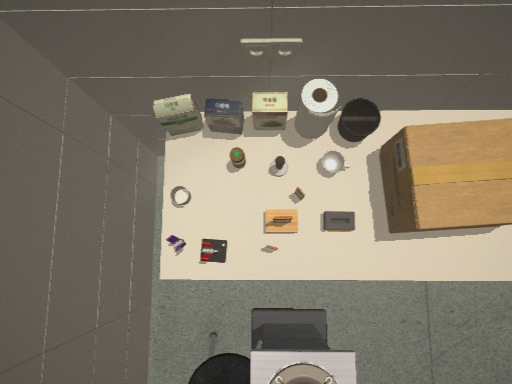

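The card stands in the rack (top view 283,218), with the stand at 339,220, the red clip on its tab at 213,250 and the purple decoy at 176,243. The two smaller cards at 299,194 and 270,248 are look-alikes. Next I raise the arm and swing over the rack for a near look.

```bash
cat >> h.py <<'E'
from scipy.spatial.transform import Rotation as R
def rot(o): q=o['tool_rot']; return R.from_quat([q[1],q[2],q[3],q[0]])
def Rt(yaw): # tool down, tool y at world heading yaw (deg)
    c,s=np.cos(np.radians(yaw)),np.sin(np.radians(yaw))
    y=np.array([c,s,0]);z=np.array([0,0,-1.]);x=np.cross(y,z)
    return R.from_matrix(np.c_[x,y,z])
def go(pos,yaw,o=None):
    o=o or bot.get_obs(); r=rot(o)
    print('turn',np.round((r.inv()*Rt(yaw)).as_rotvec(),3),'shift mm',np.round(r.inv().apply(np.array(pos)-o['eef_pos'])*1000,1))
def wrist(name=None):
    o=bot.get_obs();p=bot.read_camera('wrist')
    T=np.eye(4);T[:3,:3]=rot(o).as_matrix();T[:3,3]=o['eef_pos']
    if name: save(p,name)
    p['T']=T@np.array(p['tool_from_camera']); return o,p
E
python3 - <<'E'
from h import *
go([.36,-.30,.38],-40); go([.46,.04,.36],0); print(np.array(bot.read_camera('wrist')['tool_from_camera']).round(3))
E
```

```text
turn [-0.     0.    -0.517] shift mm [ 232.9 -268.4 -176.4]
turn [-0.    -0.    -1.215] shift mm [ 445.1 -552.3 -156.4]
[[-0.001 -0.951 -0.309  0.08 ]
 [ 1.    -0.001 -0.001 -0.001]
 [ 0.001 -0.309  0.951 -0.171]
 [ 0.     0.     0.     1.   ]]
```

Request:
jog_arm(motion=[[0,0,-0.1,20,-20,-60,85],[0,0,-0.2,60,-60,-110,85],[0,0,-0.3,100,-105,-150,85],[0,0,-0.4,140,-155,-176,85],[0,0,-0.5,185,-210,-176,85],[0,0,-0.6,233,-268,-176,85],[0,0,-0.75,270,-315,-172,85],[0,0,-0.9,310,-362,-168,85],[0,0,-1.0,345,-410,-164,85],[0,0,-1.1,380,-455,-160,85]])

```text
t: 2.5
eef_pos: [0.4214, -0.1094, 0.3664]
tool_rot: [0.001, 0.746, 0.666, 0.0]
contact_force: [1.6, -0.6, -0.5]
gripper_width: 0.995
grasp_force: 0.0
```

```bash
python3 - <<'E'
from h import *
o=bot.get_obs(); print(o['eef_pos'],o['t'],o['q']); go([.50,.06,.36],0)
E
```

```text
[ 0.42138071 -0.10936649  0.36642365] 2.5 [ 0.61863184 -0.02946542 -0.48685499  1.82731979 -0.01345548  1.33909896
  0.02305057]
turn [ 0.001  0.001 -0.112] shift mm [177.1  59.2   6.4]
```

Request:
jog_arm(motion=[[0,0,-0.05,50,15,0,85],[0,0,-0.11,100,35,6,85],[0,0,-0.11,150,55,6,85],[0,0,-0.11,177,59,6,85],[0,0,-0.11,177,59,6,85],[0,0,-0.11,177,59,6,85]])

```text
t: 3.25
eef_pos: [0.4999, 0.0567, 0.36]
tool_rot: [0.0, 0.709, 0.705, -0.0]
contact_force: [-0.7, -0.6, 0.6]
gripper_width: 0.994
grasp_force: 0.0
```

```bash
python3 - <<'E'
from h import *
np.set_printoptions(precision=3,suppress=True)
o,p=wrist('w1'); print(o['eef_pos'],o['tool_rot'],o['q'])
for t,z in [('card',.01),('card_top',.15),('rack',0),('stand',0)]:
    for r in bot.tip_of(t,p)[:4]: print(t,np.round(r['xy']),round(r['score'],2),atz(p,r['xy'],z))
E
```

```text
[0.5   0.057 0.36 ] [ 0.     0.709  0.705 -0.   ] [ 0.382  0.128 -0.679  1.7    0.083  1.342 -0.318]
card [334. 162.] 0.86 [0.622 0.014 0.01 ]
card [234. 110.] 0.69 [0.464 0.096 0.01 ]
card [284. 132.] 0.59 [0.541 0.063 0.01 ]
card_top [355. 184.] 0.74 [0.616 0.02  0.15 ]
card_top [297. 148.] 0.71 [0.546 0.064 0.15 ]
card_top [228. 116.] 0.59 [0.467 0.101 0.15 ]
rack [419.  33.] 0.26 [0.735 0.202 0.   ]
stand [280. 231.] 0.72 [ 0.538 -0.11   0.   ]
```

View pics/w1.png

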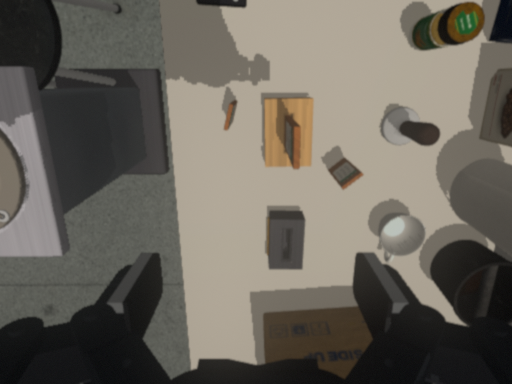

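```bash
cat >> h.py <<'E'
def rect(p,c,z,half=.07,px=.0005):
    # metric top-down patch: row grows with -y? here col=+x,row=-y
    n=int(2*half/px); X,Y=np.meshgrid(c[0]-half+px*np.arange(n),c[1]+half-px*np.arange(n))
    T=np.linalg.inv(p['T']); P=np.stack([X,Y,np.full_like(X,z)],-1)@T[:3,:3].T+T[:3,3]
    uv=P@np.array(p['camera_matrix']).T; uv=uv[...,:2]/uv[...,2:]
    return cv2.cvtColor(cv2.remap(p['pixels'],uv.astype(np.float32),None,cv2.INTER_CUBIC),cv2.COLOR_RGB2BGR)
E
python3 - <<'E'
from h import *
o,p=wrist()
np.save('w1.npy',p,allow_pickle=True)
a=rect(p,(.543,.063),.035);b=rect(p,(.543,-.113),.04);c=rect(p,(.546,.064),.15)
def fit(im,mask,c,nm):
    mask=cv2.morphologyEx(mask.astype(np.uint8),cv2.MORPH_OPEN,np.ones((7,7)))
    n,l,s,_=cv2.connectedComponentsWithStats(mask); k=1+np.argmax(s[1:,4])
    pts=cv2.findNonZero((l==k).astype(np.uint8)); (u,v),wh,an=cv2.minAreaRect(pts)
    cv2.drawContours(im,[np.int32(cv2.boxPoints(((u,v),wh,an)))],0,(0,255,0),1)
    print(nm,c[0]-.07+u*.0005,c[1]+.07-v*.0005,np.array(wh)*.0005,an)
h=cv2.cvtColor(a,cv2.COLOR_BGR2HSV)
fit(a,(h[...,1]>110)&(h[...,2]>90),(.543,.063),'rack')
fit(b,(b.max(-1)<110),(.543,-.113),'stand')
cv2.imwrite('pics/r1.png',cv2.resize(np.hstack([a,b,c]),(798,266)))
E
```

```text
rack 0.5447500000000001 0.06275 [0.1025 0.0685] 90.0
stand 0.5432635498046875 -0.10750479125976563 [0.05904478 0.10585522] 1.0416266918182373
```

View pics/r1.png

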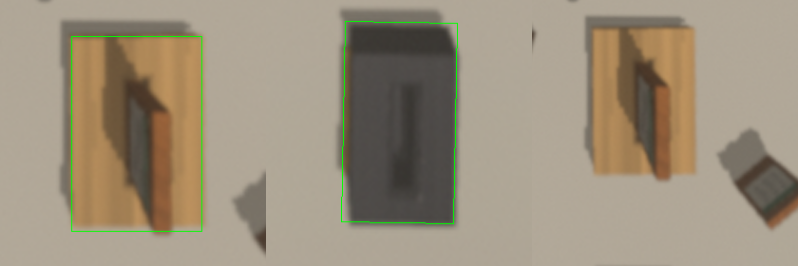

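The rack is at about (0.545, 0.063) and the stand at about (0.545, -0.115), both with yaw near 0. The card's top edge is in the middle of the rack. Now the grasp.

Request:
jog_arm(motion=[[0,0,0,6,35,30,85],[0,0,0,6,45,85,85],[0,0,0,6,45,140,85],[0,0,0,6,45,195,85],[0,0,0,6,45,240,85],[0,0,0,6,45,254,85],[0,0,0,6,45,254,60],[0,0,0,6,45,254,30],[0,0,0,6,45,254,4],[0,0,0,6,45,254,4]], grip_force=30)

```text
t: 4.8
eef_pos: [0.5457, 0.0636, 0.1071]
tool_rot: [0.001, 0.709, 0.705, 0.001]
contact_force: [-0.4, 0.5, -1.2]
gripper_width: 0.14
grasp_force: 0.0
```

Request:
jog_arm(motion=[[0,0,0,0,0,0,4],[0,0,0,0,0,0,4],[0,0,0,0,0,0,4]])

```text
t: 5.18
eef_pos: [0.5458, 0.0637, 0.107]
tool_rot: [0.001, 0.709, 0.705, 0.001]
contact_force: [-1.0, -0.1, 6.7]
gripper_width: 0.085
grasp_force: 32.0
```

Request:
jog_arm(motion=[[0,0,0,0,0,-15,4],[0,0,0,0,0,-40,4],[0,0,0,0,0,-70,4],[0,0,0,-25,0,-90,4],[0,0,0,-60,0,-90,4],[0,0,0,-85,0,-90,4],[0,0,0,-90,0,-90,4],[0,0,0,-90,0,-90,4]])

```text
t: 6.18
eef_pos: [0.5446, -0.0257, 0.1964]
tool_rot: [-0.0, 0.709, 0.705, 0.0]
contact_force: [0.0, 0.3, -0.7]
gripper_width: 0.086
grasp_force: 31.1
```

```bash
python3 - <<'E'
from h import *
o,p=wrist()
print(o['eef_pos'],o['gripper_width'],o['contact_force'])
s=bot.read_camera('scene')
b=rect(p,(.545,-.115),.04)
A=cv2.resize(cv2.cvtColor(p['pixels'],cv2.COLOR_RGB2BGR),(373,280))
S=cv2.cvtColor(s['pixels'],cv2.COLOR_RGB2BGR)[130:270,220:346]
cv2.imwrite('pics/r2.png',np.hstack([b[:280],A[:280],cv2.resize(S,(140,280))]))
E
```

```text
[ 0.54458933 -0.02566792  0.19642756] 0.08623513922599778 [ 0.01131707  0.30083799 -0.74264561]
```

View pics/r2.png

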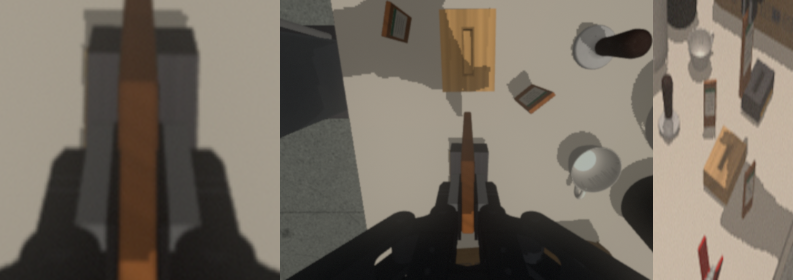

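Request:
jog_arm(motion=[[0,0,0,-45,1,0,4],[0,0,0,-85,1,0,4],[0,0,0,-90,1,0,4],[0,0,0,-90,1,25,4],[0,0,0,-90,1,45,4],[0,0,0,-90,1,54,4],[0,0,0,-90,1,58,4],[0,0,0,-90,1,62,4],[0,0,0,-90,1,66,4]])

```text
t: 7.4
eef_pos: [0.5456, -0.1164, 0.1304]
tool_rot: [0.0, 0.709, 0.705, 0.0]
contact_force: [-0.1, -0.5, -0.3]
gripper_width: 0.085
grasp_force: 31.1
```

Request:
jog_arm(motion=[[0,0,0,0,0,5,4],[0,0,0,0,0,10,4],[0,0,0,0,0,15,4],[0,0,0,0,0,20,4],[0,0,0,0,0,22,4],[0,0,0,0,0,22,4]])

```text
t: 8.15
eef_pos: [0.5451, -0.1164, 0.108]
tool_rot: [-0.0, 0.709, 0.705, -0.0]
contact_force: [0.4, -0.0, -0.3]
gripper_width: 0.084
grasp_force: 31.1
```

Request:
jog_arm(motion=[[0,0,0,0,0,0,12],[0,0,0,0,0,0,30],[0,0,0,0,0,0,60],[0,0,0,0,0,-10,85],[0,0,0,0,0,-50,85],[0,0,0,0,0,-110,85],[0,0,0,20,0,-170,85],[0,0,0,70,-10,-220,85],[0,0,0,130,-30,-250,85],[0,0,0,190,-50,-250,85]])

```text
t: 9.4
eef_pos: [0.5015, 0.0606, 0.3597]
tool_rot: [0.002, 0.709, 0.705, 0.002]
contact_force: [0.8, 0.7, -0.1]
gripper_width: 0.997
grasp_force: 0.0
```

Request:
jog_arm(motion=[[0,0,0,60,-10,0,85],[0,0,0,120,-20,0,85],[0,0,0,180,-30,0,85],[0,0,0,225,-40,0,85],[0,0,0,250,-45,0,85],[0,0,0,250,-45,0,85],[0,0,0,250,-45,0,85]])

```text
t: 10.28
eef_pos: [0.4577, 0.3081, 0.3568]
tool_rot: [0.0, 0.709, 0.705, -0.0]
contact_force: [0.4, -0.6, -0.4]
gripper_width: 0.997
grasp_force: 0.0
```

```bash
python3 - <<'E'
from h import *
np.set_printoptions(precision=3,suppress=True)
o,p=wrist(); print(o['t'],o['eef_pos'],o['q'])
s=bot.read_camera('scene')
for t,z in [('clip',.04),('clip_grip',.13),('tab',0)]:
    for r in bot.tip_of(t,p)[:3]: print(t,np.round(r['xy']),round(r['score'],2),atz(p,r['xy'],z))
for r in bot.tip_of('card_top',s)[:4]: print('scene card_top',r['xy'],r['score'],atz(s,r['xy'],.15))
A=cv2.cvtColor(p['pixels'],cv2.COLOR_RGB2BGR)
S=cv2.cvtColor(s['pixels'],cv2.COLOR_RGB2BGR)[120:260,230:370]
cv2.imwrite('pics/r3.png',np.hstack([A,cv2.resize(S,(288,384))]))
E
```

```text
10.275 [0.458 0.308 0.357] [ 0.01   0.268 -0.878  1.597  0.21   1.376 -0.898]
clip [264.  89.] 0.72 [0.467 0.379 0.04 ]
clip_grip [254. 174.] 0.8 [0.453 0.28  0.13 ]
clip_grip [270.  88.] 0.8 [0.472 0.381 0.13 ]
tab [254. 153.] 0.83 [0.452 0.28  0.   ]
scene card_top [320.5, 141.4] 0.71 [ 0.544 -0.125  0.15 ]
scene card_top [270.6, 171.4] 0.71 [0.597 0.06  0.15 ]
scene card_top [306.4, 214.2] 0.65 [0.446 0.138 0.15 ]
```

View pics/r3.png

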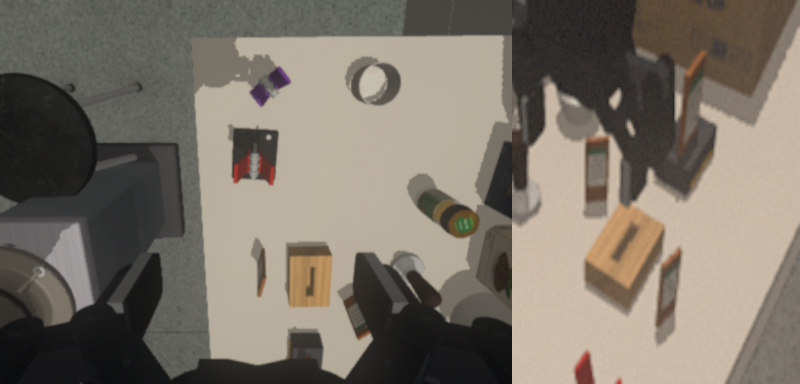

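The card stands in the stand. The red clip's handles are at (239,175) and (270,175), so they part along world x. Next I measure the red blobs exactly.

```bash
python3 - <<'E'
from h import *
o,p=wrist(); c=(.453,.28)
for z in(.148,.13):
    a=rect(p,c,z); h=cv2.cvtColor(a,cv2.COLOR_BGR2HSV)
    m=(((h[...,0]<8)|(h[...,0]>172))&(h[...,1]>150)&(h[...,2]>70)).astype(np.uint8)
    n,l,s,ce=cv2.connectedComponentsWithStats(m)
    for k in range(1,n):
        if s[k,4]>60:
            x,y,w,hh=s[k,:4]; print(z,'x %.4f-%.4f y %.4f-%.4f'%(c[0]-.07+x*.0005,c[0]-.07+(x+w)*.0005,c[1]+.07-(y+hh)*.0005,c[1]+.07-y*.0005),s[k,4])
cv2.imwrite('pics/r4.png',np.hstack([rect(p,c,.148),rect(p,c,.01)]))
E
```

```text
0.148 x 0.4440-0.4480 y 0.2885-0.3075 185
0.148 x 0.4590-0.4630 y 0.2870-0.3065 147
0.148 x 0.4295-0.4355 y 0.2750-0.2970 413
0.148 x 0.4715-0.4770 y 0.2720-0.2940 342
0.13 x 0.4435-0.4475 y 0.2835-0.3035 207
0.13 x 0.4590-0.4635 y 0.2825-0.3025 160
0.13 x 0.4280-0.4345 y 0.2695-0.2930 455
0.13 x 0.4720-0.4775 y 0.2665-0.2895 379
```

View pics/r4.png

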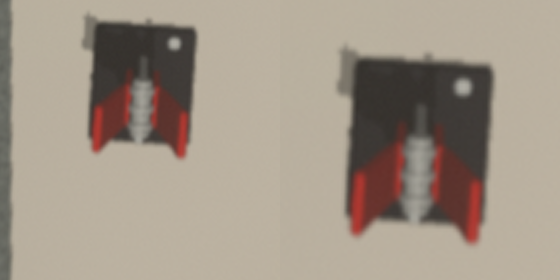

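```bash
python3 - <<'E'
from h import *
go([.4533,.2835,.111],-3.7)
E
```

```text
turn [0.    0.    0.058] shift mm [-25.   -4.1 245.6]
```

Request:
jog_arm(motion=[[0,0,0.058,-20,-4,20,85],[0,0,0.058,-25,-4,60,85],[0,0,0.058,-25,-4,110,85],[0,0,0.058,-25,-4,160,85],[0,0,0.058,-25,-4,200,85],[0,0,0.058,-25,-4,235,85],[0,0,0.058,-25,-4,246,85],[0,0,0.058,-25,-4,246,85],[0,0,0.058,-25,-4,246,60]], grip_force=25)

```text
t: 11.75
eef_pos: [0.454, 0.2849, 0.1121]
tool_rot: [0.0, 0.729, 0.684, 0.001]
contact_force: [0.0, 0.3, 0.2]
gripper_width: 0.813
grasp_force: 0.0
```

```bash
python3 - <<'E'
from h import *
o,p=wrist(); print(o['eef_pos'],o['contact_force'],o['grasp_force'],o['gripper_width'])
s=bot.read_camera('scene')
A=cv2.cvtColor(p['pixels'],cv2.COLOR_RGB2BGR)
S=cv2.cvtColor(s['pixels'],cv2.COLOR_RGB2BGR)[200:310,220:320]
cv2.imwrite('pics/r5.png',np.hstack([A[100:],cv2.resize(S,(258,284))]))
E
```

```text
[0.45404231 0.28488282 0.11209035] [0.03738335 0.25485691 0.23605133] 0.0 0.8133973207271302
```

View pics/r5.png

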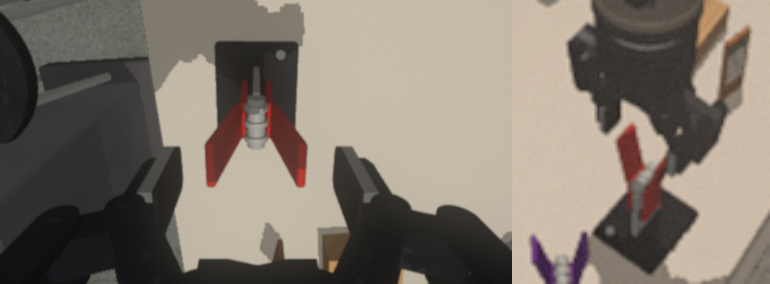

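```bash
python3 - <<'E'
from h import *
o,p=wrist(); c=(.453,.28); z=.148
a=rect(p,c,z); h=cv2.cvtColor(a,cv2.COLOR_BGR2HSV)
for vmin in (70,150,180):
    m=(((h[...,0]<8)|(h[...,0]>172))&(h[...,1]>150)&(h[...,2]>vmin)).astype(np.uint8)
    n,l,s,ce=cv2.connectedComponentsWithStats(m)
    for k in range(1,n):
        if s[k,4]>60:
            x,y,w,hh=s[k,:4]; print(vmin,'x %.4f-%.4f y %.4f-%.4f'%(c[0]-.07+x*.0005,c[0]-.07+(x+w)*.0005,c[1]+.07-(y+hh)*.0005,c[1]+.07-y*.0005),s[k,4])
E
```

```text
70 x 0.4410-0.4520 y 0.2905-0.3250 348
70 x 0.4590-0.4670 y 0.2985-0.3245 297
70 x 0.4300-0.4350 y 0.2750-0.2975 280
70 x 0.4715-0.4760 y 0.2720-0.2945 284
150 x 0.4720-0.4755 y 0.2720-0.2815 115
```

Request:
jog_arm(motion=[[0,0,0,0,-0.5,0,45],[0,0,0,0,-0.5,0,30],[0,0,0,0,-0.5,0,20],[0,0,0,0,-0.5,0,20],[0,0,0,0,-0.5,0,20],[0,0,0,0,-0.5,0,20],[0,0,0,0,-0.5,0,20],[0,0,0,0,-0.5,0,20]], grip_force=25)

```text
t: 12.9
eef_pos: [0.4542, 0.2857, 0.1128]
tool_rot: [0.0, 0.729, 0.684, 0.002]
contact_force: [0.4, -1.1, 11.2]
gripper_width: 0.297
grasp_force: 25.4
```

Request:
jog_arm(motion=[[0,0,0,0,0,-5,20],[0,0,0,0,0,-20,20],[0,0,0,0,0,-45,20],[0,0,0,0,0,-80,20],[0,0,0,0,0,-120,20],[0,0,0,0,0,-155,20],[0,0,0,0,0,-165,20],[0,0,0,0,0,-165,20],[0,0,0,0,0,-165,20]], grip_force=35)

```text
t: 14.02
eef_pos: [0.452, 0.2834, 0.2742]
tool_rot: [-0.0, 0.729, 0.684, -0.001]
contact_force: [-0.7, 0.3, -1.1]
gripper_width: 0.287
grasp_force: 35.7
```

```bash
python3 - <<'E'
from h import *
np.set_printoptions(precision=4,suppress=True)
o,p=wrist(); print(o['eef_pos'],o['gripper_width'],o['grasp_force'],o['contact_force'])
go([.5455,.03,.275],0)
s=bot.read_camera('scene');t=bot.read_camera('top')
for n in('clip','clip_grip'):
    for a in (s,t,p): print(n,[(np.round(r['xy']),round(r['score'],2)) for r in bot.tip_of(n,a)[:2]])
A=cv2.cvtColor(p['pixels'],cv2.COLOR_RGB2BGR)
S=cv2.cvtColor(s['pixels'],cv2.COLOR_RGB2BGR)[120:320,220:370]
cv2.imwrite('pics/r6.png',np.hstack([A,cv2.resize(S,(288,384))]))
# card top in the stand, from top and scene cameras
print('card top',[(r['xy'],round(r['score'],2),atz(t,r['xy'],.15)) for r in bot.tip_of('card_top',t)[:4]],[(r['xy'],round(r['score'],2),atz(s,r['xy'],.15)) for r in bot.tip_of('card_top',s)[:4]])
E
```

```text
[0.452  0.2834 0.2742] 0.28674611295548447 35.7024085521698 [-0.7152  0.3029 -1.1336]
turn [-0.002  0.001 -0.063] shift mm [-247.1  109.3   -0.8]
clip [(array([238., 314.]), 0.9), (array([275., 242.]), 0.57)]
clip [(array([204., 246.]), 0.41)]
clip [(array([269.,  68.]), 0.76), (array([255., 198.]), 0.62)]
clip_grip [(array([275., 214.]), 0.74), (array([236., 298.]), 0.57)]
clip_grip [(array([192., 251.]), 0.64)]
clip_grip [(array([274.,  62.]), 0.8), (array([256., 254.]), 0.6)]
card top [([349.4, 217.5], 0.68, array([ 0.5437, -0.1205,  0.15  ])), ([273.4, 247.2], 0.56, array([0.4612, 0.0914, 0.15  ])), ([300.5, 191.9], 0.45, array([0.6159, 0.0142, 0.15  ]))] [([321.2, 143.2], 0.65, array([ 0.5388, -0.1191,  0.15  ])), ([305.4, 212.6], 0.58, array([0.4503, 0.1354, 0.15  ]))]
```

View pics/r6.png

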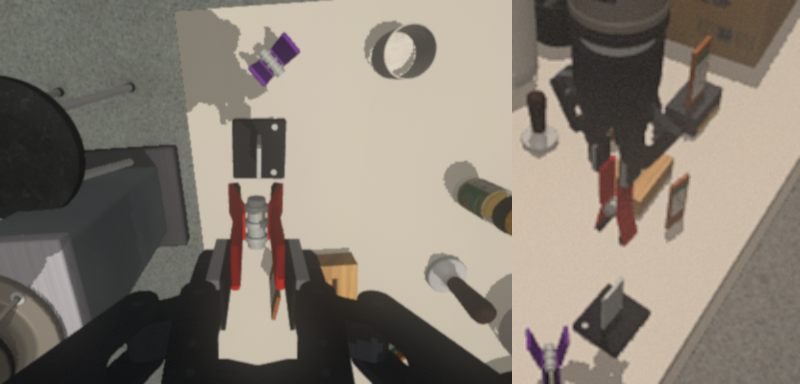

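The clip is held gaping and upright, with its jaws at (236..277,187), and it is clear of the tab. Next I move beside the card, offset in -x, so the wrist camera sees the card top.

Request:
jog_arm(motion=[[0,0,-0.02,-35,4,-10,20],[0,0,-0.04,-80,9,-10,20],[0,0,-0.063,-130,14,-10,20],[0,0,-0.063,-180,20,-10,20],[0,0,-0.063,-230,25,-10,20],[0,0,-0.063,-280,31,-10,20],[0,0,-0.063,-330,36,-10,20],[0,0,-0.063,-370,41,-10,20],[0,0,-0.063,-392,43,-5,20],[0,0,-0.063,-397,44,0,20]])

```text
t: 15.82
eef_pos: [0.4714, -0.1163, 0.2753]
tool_rot: [-0.0, 0.708, 0.706, -0.0]
contact_force: [0.4, 0.6, 0.1]
gripper_width: 0.287
grasp_force: 35.7
```

Request:
jog_arm(motion=[[0,0,0,0,0,0,20],[0,0,0,0,0,0,20]])

```text
t: 16.08
eef_pos: [0.4718, -0.1134, 0.2758]
tool_rot: [0.0, 0.706, 0.708, 0.0]
contact_force: [0.0, -0.4, 0.2]
gripper_width: 0.286
grasp_force: 35.7
```

```bash
python3 - <<'E'
from h import *
np.set_printoptions(precision=4,suppress=True)
o,p=wrist(); print(o['eef_pos'],o['tool_rot'],o['gripper_width'],o['grasp_force'])
s=bot.read_camera('scene');t=bot.read_camera('top')
for n in('card_top','clip_grip','clip'):
    for a,z in((s,.15),(t,.15),(p,.15)): print(n,[(np.round(r['xy']),round(r['score'],2),atz(a,r['xy'],z if n[:2]=='ca' else o['eef_pos'][2]+(.018 if n=='clip_grip' else -.072))) for r in bot.tip_of(n,a)[:3]])
A=cv2.cvtColor(p['pixels'],cv2.COLOR_RGB2BGR)[80:336]
B=rect(p,(.545,-.118),.15,.05,.0004)
C=cv2.cvtColor(s['pixels'],cv2.COLOR_RGB2BGR)[80:208,270:370]
cv2.imwrite('pics/r7.png',np.hstack([A[:250,:540],B,]))
cv2.imwrite('pics/r8.png',cv2.resize(C,(500,640))[:600])
E
```

```text
[ 0.4718 -0.1134  0.2758] [0.     0.7063 0.7079 0.0002] 0.28591939423734886 35.70443093776703
card_top [(array([319., 142.]), 0.6, array([ 0.5477, -0.1208,  0.15  ])), (array([308., 213.]), 0.56, array([0.4451, 0.133 , 0.15  ])), (array([271., 172.]), 0.5, array([0.5942, 0.0622, 0.15  ]))]
card_top [(array([351., 223.]), 0.71, array([ 0.5289, -0.1252,  0.15  ])), (array([272., 242.]), 0.47, array([0.4749, 0.0946, 0.15  ])), (array([299., 191.]), 0.41, array([0.6177, 0.0176, 0.15  ]))]
card_top [(array([340., 173.]), 0.84, array([ 0.5474, -0.1133,  0.15  ])), (array([419.,  40.]), 0.76, array([ 0.6036, -0.0004,  0.15  ]))]
clip_grip [(array([353., 108.]), 0.91, array([ 0.468 , -0.1195,  0.2938])), (array([234., 296.]), 0.64, array([0.4134, 0.4599, 0.2938]))]
clip_grip [(array([363., 244.]), 0.72, array([ 0.4689, -0.1165,  0.2938])), (array([176., 243.]), 0.59, array([0.4691, 0.3279, 0.2938]))]
clip_grip [(array([257., 252.]), 0.62, array([ 0.4713, -0.1165,  0.2938]))]
clip [(array([349., 138.]), 0.92, array([ 0.4615, -0.1179,  0.2038])), (array([239., 315.]), 0.74, array([0.4151, 0.451 , 0.2038]))]
clip [(array([180., 239.]), 0.74, array([0.4827, 0.3378, 0.2038])), (array([356., 241.]), 0.61, array([ 0.4779, -0.1234,  0.2038]))]
clip [(array([253., 198.]), 0.84, array([ 0.4683, -0.1189,  0.2038]))]
```

View pics/r7.png

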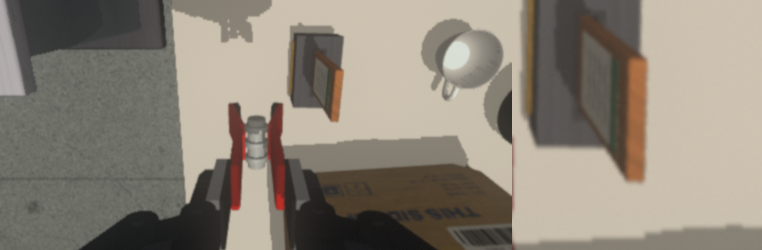

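The card stands upright in the stand with its top edge at about (0.5446, -0.1156). The clip gapes with its lips at image columns 239..270. I refine the clip's offset in the hand numerically.

```bash
python3 - <<'E'
from h import *
o,p=wrist(); print(o['eef_pos'],p['camera_matrix'][0])
h=cv2.cvtColor(p['pixels'],cv2.COLOR_RGB2HSV)
m=((h[...,0]<6)|(h[...,0]>172))&(h[...,1]>150)&(h[...,2]>60)
m[:,300:]=0
for r in range(180,212,3):
    c=np.flatnonzero(m[r]); 
    if len(c): g=np.argmax(np.diff(c)); print(r,c[0],c[g],c[g+1],c[-1])
T=np.linalg.inv(np.array(p['tool_from_camera']));K=np.array(p['camera_matrix'])
for q in([.012,-.0125,.072],[.012,.0125,.072],[.012,-.0165,.072],[.012,.0165,.072]):
    u=K@(T[:3,:3]@q+T[:3,3]);print(q,(u/u[2])[:2].round(1))
go([.545,-.1136,.276],0)
E
```

```text
[ 0.47153005 -0.11487429  0.27559576] [334.16780303   0.         257.36485028]
204 278 278 279 279Traceback (most recent call last):
  File "<stdin>", line 8, in <module>
    return _wrapfunc(a, 'argmax', axis=axis, out=out, **kwds)
    return bound(*args, **kwds)
ValueError: attempt to get argmax of an empty sequence
```

```bash
python3 - <<'E'
from h import *
o,p=wrist(); a=p['pixels'].astype(float)
m=(a[...,0]>1.9*a[...,1])&(a[...,0]>1.7*a[...,2])&(a[...,0]>50)
m[:,300:]=0;m[:,:215]=0
print('first red rows L,R',[np.flatnonzero(m[:,x].any(1) if 0 else m[:,x].sum(1)>1)[:1] for x in (slice(215,256),slice(258,300))])
for r in range(180,214,4):
    c=np.flatnonzero(m[r]); 
    if len(c)>1: g=np.argmax(np.diff(c)); print(r,c[0],c[g],c[g+1],c[-1])
T=np.linalg.inv(np.array(p['tool_from_camera']));K=np.array(p['camera_matrix'])
for q in([.012,-.0125,.072],[.012,.0125,.072],[.012,-.0165,.072],[.012,.0165,.072]):
    u=K@(T[:3,:3]@q+T[:3,3]);print(q,(u/u[2])[:2].round(1))
go([.545,-.1136,.276],0)
E
```

```text
first red rows L,R [array([204]), array([190])]
192 278 278 279 281
196 276 276 277 280
200 274 274 275 280
204 241 242 270 280
208 242 243 269 280
212 242 244 268 280
[0.012, -0.0125, 0.072] [241.  176.6]
[0.012, 0.0125, 0.072] [274.1 176.6]
[0.012, -0.0165, 0.072] [235.7 176.6]
[0.012, 0.0165, 0.072] [279.4 176.5]
turn [-0.  0. -0.] shift mm [ 1.3 73.5 -0.4]
```

Request:
jog_arm(motion=[[0,0,0,1,30,0,20],[0,0,0,1,60,0,20],[0,0,0,1,73.5,0,20],[0,0,0,1,73.5,10,20],[0,0,0,1,73.5,15,20],[0,0,0,1,73.5,15,20]])

```text
t: 17.52
eef_pos: [0.5438, -0.1141, 0.2599]
tool_rot: [-0.0, 0.707, 0.707, -0.001]
contact_force: [0.5, -0.3, -0.8]
gripper_width: 0.288
grasp_force: 35.7
```

```bash
python3 - <<'E'
from h import *
np.set_printoptions(linewidth=250)
o,p=wrist(); print(o['eef_pos'],o['tool_rot'],o['contact_force'],o['gripper_width'])
T=np.linalg.inv(p['T']);K=np.array(p['camera_matrix'])
for q in([.5406,-.0906,.15],[.5486,-.0906,.15],[.5406,-.1156,.15],[.5486,-.1156,.15]):
    u=K@(T[:3,:3]@q+T[:3,3]);print(q,(u/u[2])[:2].round(1))
print([(r['xy'],r['score']) for r in bot.tip_of('card_top',p)])
for r in range(148,190,5):
    print(r,' '.join('%d,%d,%d'%tuple(v) for v in p['pixels'][r,222:292:3]))
E
```

```text
[ 0.54379888 -0.11406529  0.25994048] [-4.61277950e-04  7.07207301e-01  7.07005792e-01 -6.55528437e-04] [ 0.46425403 -0.29744732 -0.78894112] 0.28796445613207033
[0.5406, -0.0906, 0.15] [254.  151.6]
[0.5486, -0.0906, 0.15] [263.4 151.6]
[0.5406, -0.1156, 0.15] [254.1 179.8]
[0.5486, -0.1156, 0.15] [263.3 179.7]
[([261.1, 177.3], 0.75), ([351.9, 34.4], 0.56)]
148 188,179,163 189,179,163 188,178,162 188,179,163 171,162,145 87,82,77 84,80,78 77,74,72 64,60,58 64,60,58 61,57,55 72,60,51 78,57,44 77,58,44 66,60,54 78,72,71 81,77,75 81,77,76 84,80,78 82,79,76 99,92,83 187,178,161 188,178,162 188,179,162
153 189,179,163 188,179,163 188,179,163 188,178,162 172,162,145 88,82,77 84,80,78 81,78,76 63,61,57 63,59,57 68,64,61 86,67,52 102,70,48 102,71,49 75,62,53 78,74,72 80,77,74 81,77,76 83,80,78 82,79,76 107,98,86 187,178,162 188,179,163 187,178,162
158 189,179,163 189,180,163 189,179,162 187,178,162 146,138,122 87,82,78 84,80,77 83,79,77 67,64,61 63,60,57 60,56,54 96,74,58 104,71,49 106,72,49 75,62,53 79,75,73 81,76,74 82,77,76 82,79,77 82,78,76 117,106,89 187,177,161 188,179,163 188,178,162
[... 783 characters left out ...]
62 188,178,162 185,176,160 91,86,82 83,80,77 83,79,77 83,79,76 82,78,76 75,70,68 127,86,58 147,94,58 105,72,48 73,64,59 82,78,75 79,76,73 80,77,75 83,77,76 82,78,76 146,138,125 187,178,162 188,178,162 188,179,162
183 188,179,163 189,180,163 166,149,136 126,101,91 90,84,76 61,57,53 81,77,75 82,77,76 83,79,76 82,78,75 81,77,75 126,85,59 142,91,56 124,82,53 83,76,72 81,77,75 79,74,73 59,55,52 54,49,46 82,54,50 136,114,104 187,177,161 188,179,162 187,178,162
188 188,179,163 188,179,162 139,113,101 92,50,45 88,49,44 56,51,46 63,59,55 84,79,77 83,79,77 82,77,75 80,76,73 127,87,58 144,93,57 140,90,56 85,77,72 80,77,74 73,68,67 51,47,43 77,45,40 90,45,39 127,91,82 187,178,161 187,178,161 187,178,162
```

Request:
jog_arm(motion=[[0,0,0,1,2,0,20],[0,0,0,1,2,8,20],[0,0,0,1,2,18,20],[0,0,0,1,2,26,20],[0,0,0,1,2,32,20],[0,0,0,1,2,38,20],[0,0,0,1,2,38,20]])

```text
t: 18.5
eef_pos: [0.5468, -0.1129, 0.2221]
tool_rot: [-0.0, 0.707, 0.707, -0.0]
contact_force: [0.9, -0.7, -0.7]
gripper_width: 0.289
grasp_force: 35.7
```

```bash
cat > chk.py <<'E'
from h import *
o,p=wrist(); print(o['eef_pos'],o['tool_rot'],o['contact_force'],o['gripper_width'])
T=np.linalg.inv(p['T']);K=np.array(p['camera_matrix'])
for q in([.5406,-.0906,.15],[.5486,-.0906,.15]):
    u=K@(T[:3,:3]@q+T[:3,3]);print(q,(u/u[2])[:2].round(1))
for n in('clip','card_top'):print(n,[(np.round(r['xy']),round(r['score'],2)) for r in bot.tip_of(n,p)])
for r in range(120,205,7):
    print(r,' '.join('%d,%d'%tuple(v[:2]) for v in p['pixels'][r,222:295:2]))
E
python3 chk.py
```

```text
[ 0.54675827 -0.11285776  0.22206274] [-3.45185194e-04  7.07115596e-01  7.07097850e-01 -2.10890089e-04] [ 0.88766048 -0.72738073 -0.71340392] 0.2894178466670949
[0.5406, -0.0906, 0.15] [249.4 163.3]
[0.5486, -0.0906, 0.15] [260.1 163.3]
clip [(array([256., 198.]), 0.56)]
card_top [(array([255., 197.]), 0.94), (array([356.,  30.]), 0.92)]
120 125,120 119,114 119,114 119,114 108,104 60,57 52,49 52,50 52,50 52,49 51,48 49,47 51,49 50,47 49,46 49,46 50,48 49,48 51,50 52,50 52,50 53,50 52,50 54,51 53,50 52,51 53,51 54,52 56,53 55,53 79,74 156,147 180,172 181,172 181,173 181,172 181,173
127 166,158 119,114 120,114 119,113 108,101 73,70 59,56 59,56 58,56 58,55 58,54 57,54 57,54 56,53 55,52 55,52 57,54 57,55 60,58 73,70 77,73 78,75 77,75 78,74 77,73 78,74 80,77 79,76 79,75 78,75 82,78 132,124 180,171 181,172 181,172 182,173 181,173
134 178,169 133,127 120,114 119,113 106,98 73,70 62,59 59,55 57,55 58,55 58,55 57,54 58,55 59,57 55,53 55,52 55,52 55,53 56,53 57,54 62,59 76,73 78,75 77,73 75,72 77,74 80,77 80,76 79,75 80,76 85,80 155,141 180,171 181,172 181,172 181,172 182,173
141 180,172 180,1
[... 1776 characters left out ...]
85,44 75,44 51,46 60,55 77,73 76,73 77,73 74,70 75,62 94,64 110,72 129,83 95,65 93,76 69,65 72,68 75,71 74,70 65,61 45,42 58,42 81,42 86,42 95,43 121,86 176,165 179,171 180,171 180,171 180,171 180,171
197 181,172 181,172 179,170 146,126 86,47 85,46 85,45 86,42 84,43 78,48 76,71 77,73 77,74 77,74 76,74 76,74 77,75 76,74 76,74 77,74 76,73 77,74 75,72 74,69 65,57 78,41 83,41 88,41 97,42 97,42 128,103 179,170 180,171 180,171 180,170 180,172 180,171
204 180,172 181,172 180,171 153,136 89,48 85,45 83,43 84,44 85,42 92,42 96,42 102,73 84,81 84,82 95,93 98,96 100,98 101,99 100,97 98,96 94,92 84,81 79,76 92,60 94,39 91,40 84,40 95,42 98,42 98,43 132,105 179,169 180,171 180,171 180,171 180,171 179,171
```

The card and the lips are both centred at column 256, so I descend.

Request:
jog_arm(motion=[[0,0,0,0,0,5,20],[0,0,0,0,0,10,20],[0,0,0,0,0,15,20],[0,0,0,0,0,19,20],[0,0,0,0,0,19,20],[0,0,0,0,0,19,20],[0,0,0,0,0,19,20]])

```text
t: 19.52
eef_pos: [0.5472, -0.1129, 0.2038]
tool_rot: [0.0, 0.707, 0.707, 0.0]
contact_force: [0.4, 0.0, -0.4]
gripper_width: 0.29
grasp_force: 35.7
```

```bash
sed -i 's/range(120,205,7)/range(168,205,6)/' chk.py; python3 chk.py; python3 - <<'E'
from h import *
np.set_printoptions(precision=4,suppress=True)
s=bot.read_camera('scene');t=bot.read_camera('top')
for n,z in(('clip',.131),('clip_grip',.221)):
    for a in(s,t):print(n,[(np.round(r['xy']),round(r['score'],2),atz(a,r['xy'],z)) for r in bot.tip_of(n,a)[:2]])
E
```

```text
[ 0.54718812 -0.11287503  0.20377738] [1.74719173e-04 7.07103108e-01 7.07110424e-01 1.07986132e-04] [ 0.40822823  0.03779452 -0.3518359 ] 0.2897565327978877
[0.5406, -0.0906, 0.15] [248.  169.4]
[0.5486, -0.0906, 0.15] [259.6 169.4]
clip [(array([256., 197.]), 0.81), (array([256., 206.]), 0.24)]
card_top [(array([364.,  27.]), 0.72), (array([257., 255.]), 0.71), (array([255., 204.]), 0.65)]
168 178,169 177,168 174,165 136,128 81,76 78,75 78,73 76,72 71,68 58,55 58,54 57,53 56,53 55,52 69,51 73,52 73,51 72,51 70,51 63,51 59,56 66,62 74,70 74,69 73,69 74,70 77,73 76,73 76,73 77,73 91,85 166,157 176,167 177,168 177,168 177,168 177,168
174 177,169 177,168 163,155 111,104 80,75 77,74 77,74 76,72 77,73 77,73 69,65 56,53 56,53 56,51 86,60 97,65 99,66 99,66 97,65 80,59 59,57 68,63 73,69 72,69 74,71 74,71 76,73 76,72 76,72 75,72 101,93 168,159 177,168 176,168 177,168 177,168 177,169
180 177,168 177,169 165,156 114,107 81,77 78,73 77,73 75,71 76,73 77,73 76,72 71,68 59,56 58,52 86,61 97,65 97,65 97,64 94,64 71,57 59,56 67,64 74,70 72,69 73,70 74,71 75,71 75,71 75,70 77,72 110,102 172,163 176,1
[... 800 characters left out ...]
166 145,126 87,47 83,44 82,44 81,43 84,42 91,42 92,41 83,55 75,73 82,80 93,90 96,95 98,97 99,97 98,96 96,94 92,90 83,80 75,73 82,52 93,39 90,39 82,39 92,41 95,41 97,43 132,105 176,166 177,168 177,168 176,167 177,168 177,167
clip [(array([236., 319.]), 0.92, array([0.4388, 0.4361, 0.131 ])), (array([321., 148.]), 0.8, array([ 0.5392, -0.1209,  0.131 ]))]
clip [(array([348., 217.]), 0.7, array([ 0.5467, -0.1202,  0.131 ]))]
clip_grip [(array([234., 296.]), 0.6, array([0.4374, 0.4328, 0.221 ])), (array([320., 121.]), 0.59, array([ 0.5522, -0.1186,  0.221 ]))]
clip_grip [(array([352., 216.]), 0.67, array([ 0.5414, -0.1108,  0.221 ])), (array([175., 243.]), 0.58, array([0.4704, 0.3476, 0.221 ]))]
```

```bash
python3 -c "
from station import bot
print(bot.hand_in())"
```

```text
the job is handed in; nothing more can be done
None
```

I stood the card in the steel stand and let go of it. I handed the job in still holding the red clip squeezed open astride the middle of the card's top edge, about 18 mm deep and touching nothing as far as the wrist force and camera readings show; no verdict came back.

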